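Nudge the hinge-drilling template onto its pins and lock it with the turn button

ROBOT

A 6-joint arm with a two-finger parallel gripper is mounted at the origin on a cart in front of the work surface, level with it; the furniture and walls round the work are solid. World frame = base frame: x ahead of the robot, y to its left, z up, the work surface at z = 0. Lengths are in m, angles in rad, forces in N, time in s.
With the tool pointing down it reaches from about 0.35 to 0.975 m from the base axis. Payload 4.9 kg.
Tool frame: the origin (TCP) lies at the very end of the fingers, on their centre line; the grasp point (between the pads) lies 19 mm behind it (ctrl.grasp_offset is the distance from the TCP to the grasp point, in m); z points along the fingers, y is the line along which they close (so a half turn about z gives the same grasp; the last joint's range is limited). The gripper opens to 85 mm and grips with 20 to 120 N. Pads are 22 mm wide; open, the fingers measure 114 mm over their backs; the gripper's body (76 mm by 85 mm) begins 54 mm behind the grasp point. The pads swing forward as they close: fully open they stand 13 mm farther back than shut.
Start: joints at [1.076, 0.053, 1.613, -0, 1.476, -0.119], TCP at [0.229, 0.581, 0.192] pointing down, gripper open.
Joint ranges: [-3.01, 3.01], [-1.01, 2.22], [0.06, 2.58], [-1.02, 4.17], [0.09, 2.62], [-3.14, 3.14]. Speed limits (rad/s): [2.57, 2.57, 3.14, 3.14, 3.14, 3.14].

INTERFACE

Orientations are given as a rotation vector (axis times angle).
In Python, from station import ctrl, optics gives the robot as it stands.
- The arm moves only by the shell command python3 -m handwheel 'ROWS' [OPENING] [FORCE]. ROWS is JSON, a list of rows, each an object of numbers: "tx", "ty", "tz": the shift along the tool's x, y, z in mm; "roll": the turn about the tool's z in rad. A call has 1 to 12 rows; each row shifts and turns the commanded pose from where the row before left it, along the tool's axes as they then stand; what a row does not reach is not made up. A row lasts 1/12 s, in which the tool goes at most 41.7 mm and 7.16 degrees, less where a joint would pass 70% of its speed; a pose out of reach is approached as far as the arm can. A call with a gripper value outside its range is refused whole. OPENING is the finger opening in mm, from 0 to 85.4, set as the call begins (- or left out, the last holds). The fingers move at their own pace and stop on an object; FORCE is the grip in N (left out, the last holds). Time passes only in rows, so rows that do not move let the fingers close. It gives the time, the measured TCP pose, the force, the opening and the grip force at its end, in the units of the state.
- ctrl.get_obs(): the state, without advancing time (a new reading comes with each control period).
- optics.get_image(name): name is "side" or "top" or "wrist"; returns (picture, depth): 400x640x3 uint8, red, green, blue; 400x640 float32, m along the optical axis (not along the pixel's ray), 0 where there is no reading.
- optics.camera_params(name): a dict with "mtx" (3x3 intrinsics, pixels), "extrinsics" (4x4, takes a point from camera to world coordinates); the wrist camera has in their place "tool_from_camera" (4x4, takes a point from camera to tool coordinates, whose origin is the TCP and whose axes are the flange's). Camera axes: x right, y down, z forward; pixel columns grow to the right and rows downward; lengths in m; the calibration is good to about 2 mm. A picture is of the moment at which its call begins: read the wrist's pose just before it. camera_params takes no time and is no camera call.
- ctrl.finish_job(): hands the job in; it is judged then, once.
The state is a dict: "t": time; "q": joint angles; "dq": joint speeds; "effort": joint torques, N m; "tool_pos": TCP position; "tool_rot": TCP orientation; "contact_force": force on the tool from outside, world axes, zero at the start; "wrist_torque": the same for the moment, N m; "opening": finger opening in m; "grip_force": force on a finger pad.
Only numpy, scipy, OpenCV 4.12 (cv2) and the standard library are available. Lean on these libraries where they do the work, as an engineer would, in place of code of your own. Each camera call takes 0.05 s, during which the arm holds its last target. There are 200 camera calls.

TASK

The aluminium drilling template is riding on the two locating pins of the hinge-boring jig. With the fingertips, nudge it sideways until both of its holes drop over the pins and it lies flat and fully down on the jig, then push the wooden turn button round until it points straight across the template to hold it down. Push and press only, pick nothing up, and leave the hinges, the pencil and the screwdriver where they lie.

Things in the scene. Friction and masses are not known exactly. Their poses are not given: they have to be found in the camera images.
- jig: Fixed wooden hinge-boring jig, bed 230 mm (x) by 280 mm (y), top 24 mm above the bench; a pale door stile lies flush in it, sticking out 30 mm at both sides. Origin: centre of the bed at bench level; x points away from the robot, y left (yaw within 0.22 rad). The template's seat: level on the bed, centre at x = -30, y = 0 mm, axes along the jig's, pencilled corner marks 2.5 mm outside it.
- pin_left (a point): tip of the left (+y) of two fixed vertical steel pins, at jig x = -5, y = +55 mm. Pins are 10 mm thick and stand 12 mm above the bed: straight for 6.5 mm, then a bullet nose narrowing to 4 mm at the tip
- pin_right (a point): tip of the right (-y) pin, the same, at jig x = -5, y = -55 mm, 36 mm above the bench
- template: Loose aluminium plate, 130 mm (x) by 180 mm (y) by 6 mm, about 0.35 kg, with a 35 mm opening at x = -15, y = 0. Origin: centre of its underside. It starts riding on both pin tips, front (-x) edge on the bed, far edge up (about 6 degrees), 12 to 22 mm from its seat towards the robot (jig -x), up to 20 mm to either side, turned up to 0.12 rad. Its sides are free to push.
- hole_left (a point): centre, at the underside, of the left 12 mm locating hole, at template x = +25, y = +55 mm; belongs on the left pin; 24 mm above the bench when seated
- hole_right (a point): the same for the right hole, at template x = +25, y = -55 mm; belongs on the right pin
- turn_button (a joint): Wooden bar 28 mm wide, 12 mm thick, swinging on a vertical screw behind the template; underside 32 mm above the bench: passes 2 mm over the seated template, is stopped by a raised one. 0 = points to jig +y (left), pi/2 = to jig -x, straight across the template; grows anticlockwise from above. Starts at -0.6 to 0.1, range -0.8 to 2.4, stays where left (friction 0.06 N m).
- button_pivot (a point): top of the turn button's screw axis, at x = +65, y = 0 in the jig's frame, 44 mm above the bench
- button_tip (a point): far end of the turn button, 80 mm from its screw axis, 38 mm above the bench
- hinge_on_jig: loose metal cabinet hinge, 56 x 84 x 22 mm, lying on the jig's far right corner, clear of the template's seat; origin under its centre; leave alone
- hinge_beside: loose metal cabinet hinge, 56 x 84 x 22 mm, lying on the bench to the left of the jig; origin under its centre; leave alone
- pencil: loose flat carpenter's pencil, 161 x 15 x 9 mm, on the bench in front of the jig; origin under its centre; leave alone
- screwdriver: loose screwdriver, 228 x 31 x 31 mm, on the bench to the right of the jig; origin under its centre; leave alone

How it is judged:
By the outcome, as a careful person would: the job done as asked, in the order asked, and still so for the second after the job is handed in, with the robot touching nothing.
It also fails if it takes over 72 s, if anything falls off the work surface, if the arm or the gripper's body presses on something with over 40 N, if the wrist force passes 120 N, or if a joint passes its speed limit or range.

## Working session

There is one attempt and no reset: what is moved stays moved. The work goes in short steps, Python scripts to look and compute and a shell command to move; the robot and the scene stay as the last step left them, time stands still between calls to the robot, and variables do not carry over. Pictures are saved under pics/ and viewed, at most 10 in all, crops included, and the job is handed in when it is done.

```bash
ls; mkdir -p pics; python3 - <<'E'
from station import ctrl, optics
import cv2,numpy as np
o=ctrl.get_obs();print(o)
for n in ("top","side"):
    im,d=optics.get_image(n);cv2.imwrite(f"pics/{n}0.png",im[:,:,::-1]);np.savez(f"pics/{n}0.npz",im=im,d=d)
    p=optics.camera_params(n);print(n,p)
print(optics.camera_params("wrist"))
E
```

```text
pics
{'t': 0.0, 'q': array([ 1.07601776e+00,  5.33308585e-02,  1.61431124e+00,  5.65828645e-05,
        1.47599826e+00, -1.19002684e-01]), 'dq': array([-0.00012268, -0.00137292, -0.00095939,  0.00095613,  0.00106819,
       -0.00119931]), 'effort': array([-1.59266501e-04, -3.93662918e+01, -3.70184863e+01, -4.67074324e-05,
        6.68566834e-03,  2.38504145e-05]), 'tool_pos': array([0.22901716, 0.58076797, 0.19046893]), 'tool_rot': array([-5.86683085e-01, -3.08564003e+00,  3.03887207e-03]), 'contact_force': array([ 0.57004973, -0.20010682, -0.48698158]), 'wrist_torque': array([-0.00688266,  0.03105266,  0.02457866]), 'grip_force': 0.0, 'opening': 0.08533509071694129}
top {'mtx': array([[379.50973366,   0.        , 314.73733891],
       [  0.        , 379.50973366, 193.51713004],
       [  0.        ,   0.        ,   1.        ]]), 'extrinsics': array([[-0.01840328, -0.99133818,  0.13003821,  0.42919718],
       [-0.99982002,  0.01884642,  0.00217788,  0.0133719 ],
       [-0.00460977, -0.12997473, -0.99150659,  1.07155077],
       [ 0.        ,  0.        ,  0.        ,  1.        ]]
[... 255 characters left out ...]
0.24224321, -0.5002516 ,  0.83130413, -0.78963194],
       [-0.01255544, -0.85513607, -0.51825155,  0.59691544],
       [ 0.        ,  0.        ,  0.        ,  1.        ]])}
{'mtx': array([[315.75521622,   0.        , 323.70481432],
       [  0.        , 315.75521622, 202.93770756],
       [  0.        ,   0.        ,   1.        ]]), 'tool_from_camera': array([[ 7.71999500e-04, -9.53548235e-01, -3.01239387e-01,
         7.75699665e-02],
       [ 9.99999689e-01,  7.83998993e-04,  8.10598002e-05,
        -2.26054720e-05],
       [ 1.58876947e-04, -3.01239356e-01,  9.53548544e-01,
        -1.83355299e-01],
       [ 0.00000000e+00,  0.00000000e+00,  0.00000000e+00,
         1.00000000e+00]])}
```

View pics/top0.png

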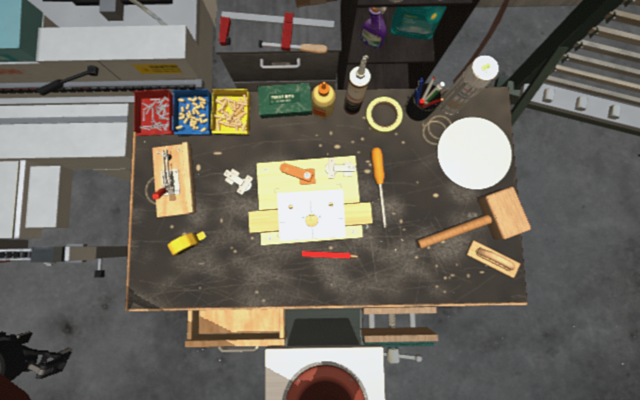

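View pics/side0.png

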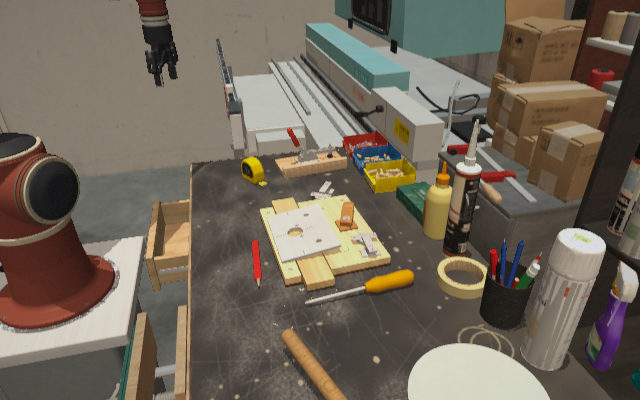

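The top view shows the jig around (308,200), the white template on it (311,215), the brown button at about (297,173) and the hinge at (340,168). The side view agrees. I'll enlarge this area.

```bash
python3 - <<'E'
import cv2,numpy as np
im=np.load("pics/top0.npz")["im"]
c=im[145:265,220:400,::-1]
cv2.imwrite("pics/topc.png",cv2.resize(c,None,fx=4.4,fy=4.4,interpolation=cv2.INTER_CUBIC))
E
```

```text
(no output)
```

View pics/topc.png

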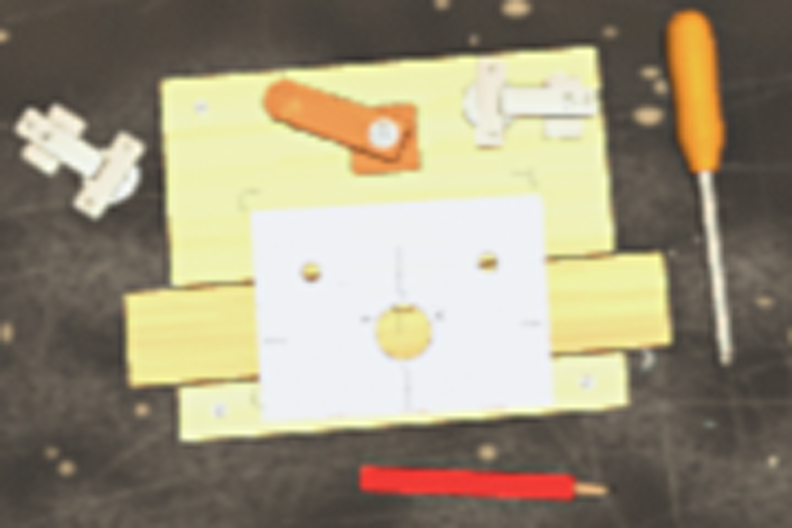

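Enlarged: jig, with template holes at about (311,271) and (487,262), button screw (384,133), tip (275,97), so the button starts near -0.4. Next I'll measure from the top view.

```bash
cat > h.py <<'E'
import numpy as np,cv2
from station import ctrl,optics
from scipy.spatial.transform import Rotation as Rt
def cast(n,uv,z,T=None):
    p=optics.camera_params(n)
    if T is None: T=p["extrinsics"]
    uv=np.atleast_2d(np.asarray(uv,float))
    r=(np.c_[uv,np.ones(len(uv))]@np.linalg.inv(p["mtx"]).T)@T[:3,:3].T
    return T[:3,3]+r*((z-T[2,3])/r[:,2])[:,None]
def wristT():
    o=ctrl.get_obs();M=np.eye(4);M[:3,:3]=Rt.from_rotvec(o["tool_rot"]).as_matrix();M[:3,3]=o["tool_pos"]
    return M@optics.camera_params("wrist")["tool_from_camera"]
def go(x,y,z,yaw=None):
    """yaw: angle of tool y axis from world y, anticlockwise"""
    o=ctrl.get_obs();R=Rt.from_rotvec(o["tool_rot"]).as_matrix();p=o["tool_pos"]
    a=np.arctan2(-R[0,1],R[1,1]); roll=0 if yaw is None else -(yaw-a)
    R2=R@Rt.from_rotvec([0,0,roll]).as_matrix()
    print("roll",round(roll,3),"then txyz",np.round(R2.T@(np.array([x,y,z])-p)*1000,1),"now",np.round(p*1000,1),"yaw",round(a,3),"t",round(o["t"],2))
E
python3 - <<'E'
from h import *
f=lambda L:[(220+u/4.4,145+v/4.4) for u,v in L]
J=cast("top",f([(162,80),(597,47),(628,405),(181,440)]),.024)
print("corners FL FR NR NL",J.round(4)*1000)
print(np.linalg.norm(J-np.roll(J,-1,0),axis=1))
c=J.mean(0);d=(J[0]-J[1])+(J[3]-J[2]);th=np.arctan2(-d[0],d[1]);print("centre",c,"yaw",th)
Hh=cast("top",f([(311,271),(487,262)]),.038);print("holes",Hh*1000)
P=cast("top",f([(384,133),(275,97)]),.044);print("pivot,tip",P*1000)
R=np.array([[np.cos(th),-np.sin(th)],[np.sin(th),np.cos(th)]])
for q in (*Hh,*P): print(((q-c)[:2]@R*1000).round(1))
go(c[0]-.03,c[1],.2,th)
E
```

```text
corners FL FR NR NL [[ 655.8  177.1   24. ]
 [ 672.  -101.7   24. ]
 [ 443.8 -113.6   24. ]
 [ 427.3  165.    24. ]]
[0.27931802 0.22849787 0.27909413 0.22884896]
centre [0.54970412 0.03168469 0.024     ] yaw 0.05847883545786857
holes [[529.9414154   82.09054678  38.        ]
 [533.49666033 -27.41069127  38.        ]]
pivot,tip [[615.04161602  35.20805633  44.        ]
 [639.24820506 103.1396797   44.        ]]
[-16.8  51.5]
[-19.6 -58. ]
[65.4 -0.3]
[93.6 66.1]
roll -0.434 then txyz [-258.  -565.2   -8.8] now [229.1 580.8 190.6] yaw -0.376 t 0.1
```

```bash
python3 -m handwheel '[{"roll":-0.11},{"roll":-0.11},{"roll":-0.11},{"roll":-0.104},{"tx":-17,"ty":-38},{"tx":-17,"ty":-38},{"tx":-17,"ty":-38},{"tx":-17,"ty":-38},{"tx":-17,"ty":-38},{"tx":-17,"ty":-38},{"tx":-17,"ty":-38},{"tx":-17,"ty":-38}]' 0 40
python3 -m handwheel '[{"tx":-17,"ty":-38},{"tx":-17,"ty":-38},{"tx":-17,"ty":-38},{"tx":-17,"ty":-38},{"tx":-17,"ty":-38},{"tx":-17,"ty":-38},{"tx":-17,"ty":-38},{},{}]'
python3 - <<'E'
from h import *
go(.52,.03,.2,.058)
T=wristT();im,d=optics.get_image("wrist");cv2.imwrite("pics/w1.png",im[:,:,::-1]);np.savez("pics/w1.npz",im=im,d=d,T=T)
E
```

```text
roll -0.434 then txyz [-258.5 -566.8   -8.8] now [229.1 580.8 190.6] yaw -0.376 t 0.1$[0]: bad value
$[0]: bad value
```

View pics/w1.png

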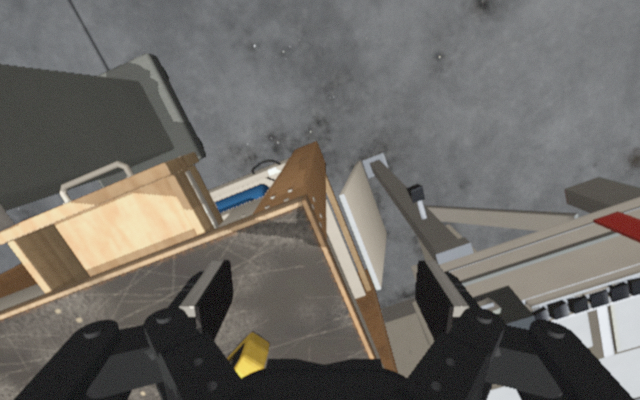

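The wrist view is still over the left of the bench: the rows were refused, probably because every key is needed.

```bash
python3 -m handwheel '[{"tx":0,"ty":0,"tz":0,"roll":-0.11},{"tx":0,"ty":0,"tz":0,"roll":-0.11},{"tx":0,"ty":0,"tz":0,"roll":-0.11},{"tx":0,"ty":0,"tz":0,"roll":-0.104},{"tx":-17,"ty":-38,"tz":0,"roll":0},{"tx":-17,"ty":-38,"tz":0,"roll":0},{"tx":-17,"ty":-38,"tz":0,"roll":0},{"tx":-17,"ty":-38,"tz":0,"roll":0},{"tx":-17,"ty":-38,"tz":0,"roll":0},{"tx":-17,"ty":-38,"tz":0,"roll":0},{"tx":-17,"ty":-38,"tz":0,"roll":0},{"tx":-17,"ty":-38,"tz":0,"roll":0}]' 0 40
python3 -m handwheel '[{"tx":-17,"ty":-38,"tz":0,"roll":0},{"tx":-17,"ty":-38,"tz":0,"roll":0},{"tx":-17,"ty":-38,"tz":0,"roll":0},{"tx":-17,"ty":-38,"tz":0,"roll":0},{"tx":-17,"ty":-38,"tz":0,"roll":0},{"tx":-17,"ty":-38,"tz":0,"roll":0},{"tx":-17,"ty":-33,"tz":0,"roll":0},{"tx":0,"ty":0,"tz":0,"roll":0},{"tx":0,"ty":0,"tz":0,"roll":0}]'
python3 - <<'E'
from h import *
go(.52,.03,.2,.058)
T=wristT();im,d=optics.get_image("wrist");cv2.imwrite("pics/w2.png",im[:,:,::-1]);np.savez("pics/w2.npz",im=im,d=d,T=T)
E
```

```text
t: 1.15
tool_pos: [0.3831, 0.2839, 0.1915]
tool_rot: [-0.092, 3.14, -0.0]
contact_force: [1.5, 0.6, 0.3]
opening: -0.0001
grip_force: 0.0
t: 1.9
tool_pos: [0.517, 0.0306, 0.1912]
tool_rot: [0.086, -3.139, -0.001]
contact_force: [-0.0, -0.4, 0.1]
opening: 0.0
grip_force: 0.0
roll -0.003 then txyz [-2.9 -0.8 -8.8] now [517.   30.6 191.2] yaw 0.055 t 1.9
```

View pics/w2.png

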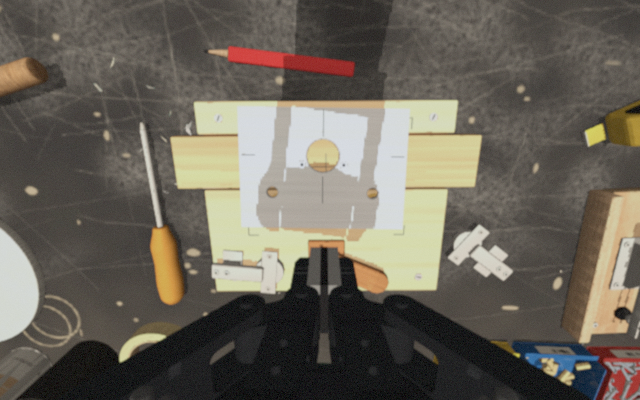

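Wrist view 2: the template covers columns 238–407, rows 108–228, with holes at (272,192) and (372,193), the opening at (323,155), the pencil at the top, the hinge at (245,268) and the button partly behind the fingers. Next I'll measure template pose in the jig frame, using the jig edges from the same view.

```bash
cat >> h.py <<'E'
def fit(Pts):  # line through points -> (point, dir)
    vx,vy,x,y=cv2.fitLine(np.float32(Pts),cv2.DIST_HUBER,0,.01,.01).ravel();return np.array([x,y]),np.array([vx,vy])
C0=np.array([.5497,.0317]);TH=.0585
def jig(P,C=None,th=None):
    C=C0 if C is None else C; th=TH if th is None else th
    R=np.array([[np.cos(th),-np.sin(th)],[np.sin(th),np.cos(th)]]);return (np.atleast_2d(P)[:,:2]-C)@R*1000
def tmask(im):
    hsv=cv2.cvtColor(im,cv2.COLOR_RGB2HSV)
    m=((hsv[:,:,1]<75)&(hsv[:,:,2]>75)).astype(np.uint8)
    m=cv2.morphologyEx(m,cv2.MORPH_OPEN,np.ones((5,5)))
    return m
E
python3 - <<'E'
from h import *
z=np.load("pics/w2.npz");im,d,T=z["im"],z["d"],z["T"]
m=tmask(im);n,l,s,c=cv2.connectedComponentsWithStats(m);i=l[130,260];print(s[i])
cnt=max(cv2.findContours((l==i).astype(np.uint8),0,2)[0],key=cv2.contourArea)
h=cv2.convexHull(cnt);r=cv2.minAreaRect(h);print(r,cv2.boxPoints(r).round(1).tolist())
# depth plane of template
K=optics.camera_params("wrist")["mtx"]
v,u=np.nonzero(cv2.erode((l==i).astype(np.uint8),np.ones((7,7))));dd=d[v,u]
P=np.c_[(u-K[0,2])/K[0,0]*dd,(v-K[1,2])/K[1,1]*dd,dd]@T[:3,:3].T+T[:3,3]
Q=jig(P);A=np.c_[Q,np.ones(len(Q))];co=np.linalg.lstsq(A,P[:,2]*1000,rcond=None)[0];print("plane z=ax+by+c",co,np.std(A@co-P[:,2]*1000))
# jig corners from depth bed check
hsv=cv2.cvtColor(im,cv2.COLOR_RGB2HSV);b=((hsv[:,:,0]>20)&(hsv[:,:,0]<35)&(hsv[:,:,1]>75)&(hsv[:,:,2]>120)).astype(np.uint8)
rows={}
for name,pts in dict(near=[(r_,c_) for c_ in range(205,450,6) for r_ in [next((k for k in range(80,125) if b[k,c_]),0)]],
  right=[(r_,c_) for r_ in list(range(108,132,3))+list(range(195,280,4)) for c_ in [next((k for k in range(180,240) if b[r_,k]),0)]],
  left=[(r_,c_) for r_ in list(range(108,132,3))+list(range(195,280,4)) for c_ in [next((k for k in range(480,400,-1) if b[r_,k]),0)]]).items():
    J=jig(cast("wrist",[(c_,r_) for r_,c_ in pts if r_ and c_],.024,T))
    p,dr=fit(J);print(name,"pt",p.round(1),"dir",dr.round(4))
hp=cast("wrist",[(272,192),(372,193)],.041,T);print(jig(hp))
E
```

```text
[     0      0    640    400 133293]
((319.5, 199.5), (399.0, 639.0), 90.0) [[-0.0, 0.0], [639.0, 0.0], [639.0, 399.0], [0.0, 399.0]]
plane z=ax+by+c [ 2.22329340e-02 -4.33734297e-03  1.49832277e+01] 27.80680915560926
near pt [-113.1   15.4] dir [ 0.0049 -1.    ]Traceback (most recent call last):
  File "<stdin>", line 17, in <module>
  File "h.py", line 8, in cast
    r=(np.c_[uv,np.ones(len(uv))]@np.linalg.inv(p["mtx"]).T)@T[:3,:3].T
       ~~~~~~~~~~~~~~~~~~~~~~~~~~^~~~~~~~~~~~~~~~~~~~~~~~~~
ValueError: matmul: Input operand 1 has a mismatch in its core dimension 0, with gufunc signature (n?,k),(k,m?)->(n?,m?) (size 3 is different from 1)
```

```bash
python3 - <<'E'
from h import *
z=np.load("pics/w2.npz");im=z["im"];hsv=cv2.cvtColor(im,cv2.COLOR_RGB2HSV)
for n,(u,v) in dict(tlit=(260,130),tsh=(345,210),tlit2=(393,180),bed=(225,220),bedL=(425,230),bednear=(430,108),dark=(180,220),stile=(210,160),bedshadow=(330,105),darkL=(470,240)).items(): print(n,hsv[v,u])
E
```

```text
tlit [105   9 223]
tsh [ 17  21 170]
tlit2 [ 95   7 219]
bed [ 32  48 217]
bedL [ 33  50 219]
bednear [ 32  42 218]
dark [11 30 94]
stile [ 30  62 213]
bedshadow [ 18  90 204]
darkL [ 26  17 212]
```

```bash
cat >> h.py <<'E'
def edge(m,vert,rng,a,b):
    """first transition of mask m scanning from a to b; vert: scan along rows at columns rng"""
    st=1 if b>a else -1;out=[]
    for q in rng:
        line=m[:,q] if vert else m[q,:]
        for k in range(a,b,st):
            if line[k] and line[k+st*2]: out.append((q,k-.5*st) if vert else (k-.5*st,q)); break
    return out
def tseg(im,seed):
    hsv=cv2.cvtColor(im,cv2.COLOR_RGB2HSV)
    m=((hsv[:,:,1]<33)&(hsv[:,:,2]>120)).astype(np.uint8)
    m=cv2.morphologyEx(m,cv2.MORPH_OPEN,np.ones((5,5)))
    l=cv2.connectedComponents(m)[1];return (l==l[seed[1],seed[0]]).astype(np.uint8),hsv
E
python3 - <<'E'
from h import *
z=np.load("pics/w2.npz");im,d,T=z["im"],z["d"],z["T"]
m,hsv=tseg(im,(260,130))
c=max(cv2.findContours(m,0,2)[0],key=cv2.contourArea);h=cv2.convexHull(c);r=cv2.minAreaRect(h);print(m.sum(),r[1],cv2.boxPoints(r).round(1).tolist())
K=optics.camera_params("wrist")["mtx"]
v,u=np.nonzero(cv2.erode(m,np.ones((7,7))));dd=d[v,u]
P=np.c_[(u-K[0,2])/K[0,0]*dd,(v-K[1,2])/K[1,1]*dd,dd]@T[:3,:3].T+T[:3,3]
Q=jig(P);A=np.c_[Q,np.ones(len(Q))];co=np.linalg.lstsq(A,P[:,2]*1000,rcond=None)[0];print("plane",co,np.std(A@co-P[:,2]*1000))
b=(hsv[:,:,2]>150).astype(np.uint8)
for n,e in dict(near=edge(b,1,range(210,450,6),80,125),right=edge(b,0,[*range(108,132,3),*range(195,245,4)],180,235),left=edge(b,0,[*range(108,132,3),*range(200,222,4),*range(270,284,3)],475,420)).items():
    p,dr=fit(jig(cast("wrist",e,.024,T)));print("jig",n,p.round(1),dr.round(4),len(e))
for n,e,zz in (("near",edge(m,1,[*range(250,400,8)],90,130),.030),("far",edge(m,1,[*range(245,255,2),*range(385,403,3)],245,200),.0436),("right",edge(m,0,[*range(115,220,6)],225,255),.037),("left",edge(m,0,[*range(115,220,6)],420,390),.037)):
    J=jig(cast("wrist",e,zz,T))
    if n in("right","left"): # heights along tilt
        zz2=.030+.0136*np.clip((J[:,0]+112)/130,0,1);J=np.vstack([jig(cast("wrist",[q],w,T)) for q,w in zip(e,zz2)])
    p,dr=fit(J);print("tmpl",n,p.round(1),dr.round(4),len(e))
E
```

```text
19121 (172.3286895751953, 122.06173706054688) [[235.1999969482422, 226.89999389648438], [237.0, 104.80000305175781], [409.29998779296875, 107.5], [407.5, 229.5]]
plane [ 5.96194878e-02 -1.18717817e-04  4.22005347e+01] 20.050218543149764
jig near [-113.5  -19.3] [ 0.002 -1.   ] 40
jig right [ -15.9 -136.9] [1.     0.0033] 21
jig left [-17.  143.6] [1.     0.0032] 19
tmpl near [-106.6  -11.3] [0.0279 0.9996] 19
tmpl far [24.3 -1.5] [0.0178 0.9998] 11
tmpl right [-45.6 -91. ] [ 0.9998 -0.0191] 18
tmpl left [-45.5  90.4] [ 0.9999 -0.0159] 18
```

```bash
cat >> h.py <<'E'
def jgo(x,y,z,dyaw=0):
    R=np.array([[np.cos(TH),-np.sin(TH)],[np.sin(TH),np.cos(TH)]]);w=C0+R@np.array([x,y])/1000
    o=ctrl.get_obs();print("tcp jig",jig(o["tool_pos"]).round(1),"F jig",(jig(C0+o["contact_force"][:2]/1000)).round(1),o["contact_force"][2].round(1))
    go(*w,z/1000,TH+dyaw)
E
python3 -c "
from h import *
jgo(-30,-125,28)"
```

```text
tcp jig [[-33.1   2.1]] F jig [[0.5 0.1]] -0.4
roll -0.002 then txyz [  -3.3 -127.2  163.1] now [516.6  31.8 191.2] yaw 0.057 t 1.95
```

```bash
python3 -m handwheel '[{"tx":-3,"ty":-32,"tz":0,"roll":0},{"tx":0,"ty":-32,"tz":0,"roll":0},{"tx":0,"ty":-32,"tz":0,"roll":0},{"tx":0,"ty":-31,"tz":20,"roll":0},{"tx":0,"ty":0,"tz":40,"roll":0},{"tx":0,"ty":0,"tz":40,"roll":0},{"tx":0,"ty":0,"tz":35,"roll":0},{"tx":0,"ty":0,"tz":16,"roll":0},{"tx":0,"ty":0,"tz":8,"roll":0},{"tx":0,"ty":0,"tz":0,"roll":0},{"tx":0,"ty":0,"tz":0,"roll":0}]'
python3 -c "
from h import *
jgo(-30,-110,28)"
```

```text
t: 2.87
tool_pos: [0.5279, -0.0936, 0.0337]
tool_rot: [-0.094, 3.139, -0.001]
contact_force: [-0.3, 0.8, 1.1]
opening: 0.0
grip_force: 0.0
tcp jig [[ -29.1 -123.9]] F jig [[-0.2  0.8]] 1.1
roll 0.001 then txyz [ 0.9 13.9  5.7] now [527.9 -93.6  33.7] yaw 0.06 t 2.87
```

```bash
python3 -m handwheel '[{"tx":0,"ty":0,"tz":4,"roll":0},{"tx":0,"ty":5,"tz":0,"roll":0},{"tx":0,"ty":5,"tz":0,"roll":0},{"tx":0,"ty":0,"tz":0,"roll":0},{"tx":0,"ty":0,"tz":0,"roll":0}]'
for i in 1 2 3; do python3 -m handwheel '[{"tx":0,"ty":1,"tz":0,"roll":0},{"tx":0,"ty":0,"tz":0,"roll":0}]' | grep -E "pos|force"; done
python3 -c "
from h import *
jgo(-30,-110,28)"
```

```text
t: 3.28
tool_pos: [0.5271, -0.0842, 0.0294]
tool_rot: [-0.093, 3.139, -0.001]
contact_force: [0.9, -0.4, 0.7]
opening: 0.0003
grip_force: 0.0
tool_pos: [0.5266, -0.0834, 0.0289]
contact_force: [0.2, 0.9, -0.9]
grip_force: 0.0
tool_pos: [0.5265, -0.0824, 0.0287]
contact_force: [1.2, 0.1, 0.3]
grip_force: 0.0
tool_pos: [0.5264, -0.0814, 0.0286]
contact_force: [0.2, -0.1, -0.7]
grip_force: 0.0
tcp jig [[ -29.9 -111.5]] F jig [[ 0.2 -0.1]] -0.7
roll -0.0 then txyz [0.1 1.5 0.6] now [526.4 -81.4  28.6] yaw 0.058 t 3.78
```

```bash
for i in 1 2 3 4 5; do python3 -m handwheel '[{"tx":0,"ty":1,"tz":0,"roll":0},{"tx":0,"ty":0,"tz":0,"roll":0}]' | grep -E "pos|contact"; done
python3 - <<'E'
from h import *
jgo(-30,-110,28)
im,d=optics.get_image("top");np.savez("pics/top1.npz",im=im,d=d)
c=im[145:265,220:400,::-1]
cv2.imwrite("pics/topc1.png",cv2.resize(c,None,fx=4.4,fy=4.4,interpolation=cv2.INTER_CUBIC))
E
```

```text
tool_pos: [0.5264, -0.0804, 0.0287]
contact_force: [0.3, -0.1, 0.3]
tool_pos: [0.5263, -0.0794, 0.0287]
contact_force: [-0.5, -1.0, 0.1]
tool_pos: [0.5262, -0.0783, 0.0287]
contact_force: [0.3, -0.1, 0.2]
tool_pos: [0.5262, -0.0773, 0.0287]
contact_force: [0.2, -0.4, -0.4]
tool_pos: [0.5261, -0.0763, 0.0287]
contact_force: [0.3, 0.1, 0.6]
tcp jig [[ -29.8 -106.5]] F jig [[0.3 0.1]] 0.6
roll -0.0 then txyz [ 0.2 -3.5  0.7] now [526.1 -76.3  28.7] yaw 0.058 t 4.62
```

```bash
cat >> h.py <<'E'
def proj(n,P,T):
    K=optics.camera_params(n)["mtx"];c=(P-T[:3,3])@T[:3,:3];return (c/c[:,2:])@K.T
def j2w(Q,z):
    R=np.array([[np.cos(TH),-np.sin(TH)],[np.sin(TH),np.cos(TH)]]);return np.c_[C0+np.asarray(Q,float)@R.T/1000,np.broadcast_to(z,len(Q))]
def scan(n,im,T,ch,a,b,nrm,zf,sign,w=10,num=40,thr=2):
    """jig-frame edge near segment a-b: strongest change of HSV channel ch along nrm; returns fitted point, dir"""
    hsv=cv2.cvtColor(im,cv2.COLOR_RGB2HSV)[:,:,ch].astype(np.float32)
    s=np.arange(-w,w+.01,.25);out=[]
    for t in np.linspace(0,1,num):
        q=np.array(a)+(np.array(b)-a)*t;Q=q+s[:,None]*np.array(nrm)
        uv=proj(n,j2w(Q,zf(Q[:,0])/1000),T).astype(np.float32)
        f=cv2.remap(hsv,uv[:,:1],uv[:,1:2],cv2.INTER_LINEAR,borderValue=0).ravel()
        if (uv.min()<1) or uv[:,0].max()>638 or uv[:,1].max()>398: continue
        g=sign*np.gradient(cv2.GaussianBlur(f[None],(0,0),4).ravel());k=g.argmax()
        if g[k]>thr*.25 and 2<k<len(s)-3: out.append(Q[k])
    if len(out)<8: return None
    out=np.array(out);p,d=fit(out);r=abs((out-p)@[-d[1],d[0]]);out=out[r<max(1,2*np.median(r))];p,d=fit(out)
    i=0 if abs(d[0])>.7 else 1;d=d*np.sign(d[i]);return p,d,len(out)
def look(n="wrist",ex=-108,far=22,ey=-4,flat=False,save=None):
    T=wristT() if n=="wrist" else optics.camera_params(n)["extrinsics"]
    im,d=optics.get_image(n)
    if save: np.savez(f"pics/{save}.npz",im=im,T=T);cv2.imwrite(f"pics/{save}.png",im[:,:,::-1])
    analyse(n,im,T,ex,far,ey,flat)
def analyse(n,im,T,ex,far,ey,flat):
    bed=lambda x:np.full(len(x),24.);top=(lambda x:np.full(len(x),30.)) if flat else (lambda x:30+.105*(x-ex))
    S=lambda *a,**k:scan(n,im,T,*a,**k)
    for nm,r in {"jig near":S(2,(-115,-125),(-115,125),(1,0),bed,1),"jig right":S(2,(-110,-140),(-85,-140),(0,1),bed,1,num=12),"jig left":S(2,(-110,140),(-85,140),(0,1),bed,-1,num=12),"jig far":S(2,(115,20),(115,130),(1,0),bed,-1),"jig right far":S(2,(5,-140),(50,-140),(0,1),bed,1),"jig left far":S(2,(5,140),(110,140),(0,1),bed,-1),
      "T near":S(1,(ex,-80),(ex,80),(1,0),top,-1),"T far":S(1,(far,-80),(far,80),(1,0),top,1),"T right":S(1,(ex+8,ey-90),(far-8,ey-90),(0,1),top,-1),"T left":S(1,(ex+8,ey+90),(far-8,ey+90),(0,1),top,1)}.items():
        print(f"{nm:14s}",None if r is None else (r[0].round(1),"slope",(r[1].min() if abs(r[1][0])<abs(r[1][1]) else r[1][1]).round(4),r[2]))
E
python3 - <<'E'
from h import *
z=np.load("pics/top0.npz");print("TOP0");analyse("top",z["im"],optics.camera_params("top")["extrinsics"],-108,22,-4,False)
z=np.load("pics/w2.npz");print("W2");analyse("wrist",z["im"],z["T"],-108,22,-4,False)
print("NOW top");look("top")
print("NOW wrist");look("wrist",save="w3")
E
```

```text
TOP0
jig near       (array([-114. ,   13.5], dtype=float32), 'slope', np.float32(0.0016), 38)
jig right      (array([ -97.5, -138.6], dtype=float32), 'slope', np.float32(0.0), 12)
jig left       (array([-98.2, 141.2], dtype=float32), 'slope', np.float32(-0.0491), 12)
jig far        (array([116. ,  86.8], dtype=float32), 'slope', np.float32(-0.0048), 38)
jig right far  (array([  31.4, -138.8], dtype=float32), 'slope', np.float32(0.0005), 40)
jig left far   (array([ 73.1, 141.4], dtype=float32), 'slope', np.float32(-0.0126), 37)
T near         (array([-108.8,  -11.5], dtype=float32), 'slope', np.float32(0.0239), 35)
T far          (array([ 22.7, -15.6], dtype=float32), 'slope', np.float32(0.0184), 40)
T right        (array([-38.3, -93.4], dtype=float32), 'slope', np.float32(-0.021), 40)
T left         (array([-43.,  89.], dtype=float32), 'slope', np.float32(-0.0189), 40)
W2
jig near       (array([-113.6,    6.4], dtype=float32), 'slope', np.float32(-0.0016), 40)
jig right      (array([ -95.5, -137. ], dtype=float32), 'slope', np.float32(0.0098), 12)
jig left       (array([-95.5, 143.1]
[... 1399 characters left out ...]
       (array([-43. ,  89.1], dtype=float32), 'slope', np.float32(-0.0186), 40)
NOW wrist
jig near       (array([-113.3,  -32.1], dtype=float32), 'slope', np.float32(-0.0025), 30)
jig right      (array([ -97.3, -136.7], dtype=float32), 'slope', np.float32(0.0025), 12)
jig left       None
jig far        None
jig right far  (array([  19.1, -136.9], dtype=float32), 'slope', np.float32(-0.0571), 17)
jig left far   None
T near         (array([-107.3,  -20.1], dtype=float32), 'slope', np.float32(0.0162), 36)
T far          (array([24.4, 13.1], dtype=float32), 'slope', np.float32(0.0208), 24)
T right        (array([-59.1, -90.4], dtype=float32), 'slope', np.float32(-0.0155), 29)
T left         None
```

```bash
cat >> h.py <<'E'
def quick(save=None,**k):
    import io,contextlib
    for n in ("top","wrist"):
        b=io.StringIO()
        with contextlib.redirect_stdout(b): look(n,save=save and save+n,**k)
        print(n);print("\n".join(l.replace("array(","").replace(", dtype=float32)","").replace("np.float32","") for l in b.getvalue().split("\n") if l[:2]=="T " and "None" not in l))
    o=ctrl.get_obs();print("tcp jig",jig(o["tool_pos"]).round(1),o["tool_pos"][2].round(4),"F",o["contact_force"].round(1),"t",round(o["t"],2))
E
for i in 1 2 ; do python3 -m handwheel '[{"tx":0,"ty":1,"tz":0,"roll":0},{"tx":0,"ty":1,"tz":0,"roll":0},{"tx":0,"ty":0,"tz":0,"roll":0}]' >/dev/null; python3 -c "
from h import *
quick()"; done
```

```text
top
T near         ([-107.7,   35.7], 'slope', (0.0151), 20)
T far          ([22.9, -4.1], 'slope', (0.0222), 34)
T right        ([-72.2, -92.4], 'slope', (-0.0064), 16)
T left         ([-38.3,  89.1], 'slope', (-0.0176), 40)
wrist
T near         ([-107.1,   -8.2], 'slope', (0.0164), 36)
T far          ([24.6, 24.6], 'slope', (0.0239), 23)
T right        ([-56.2, -90.4], 'slope', (-0.0145), 31)
tcp jig [[ -29.8 -104.6]] 0.0287 F [-0.7  0.2  0.4] t 5.12
top
T near         ([-107.8,   23.4], 'slope', (0.0116), 19)
T far          ([23.4, 20.5], 'slope', (0.018), 31)
T right        ([-72.2, -92.2], 'slope', (-0.0458), 19)
T left         ([-43. ,  89.1], 'slope', (-0.0184), 40)
wrist
T near         ([-107.1,   -5.9], 'slope', (0.0161), 36)
T far          ([24.8, 35.7], 'slope', (0.0181), 22)
T right        ([-53.5, -90.5], 'slope', (-0.0142), 31)
tcp jig [[ -29.8 -102.6]] 0.0287 F [-0.7 -0.2  1. ] t 5.47
```

```bash
for i in 1 2 3; do python3 -m handwheel '[{"tx":0,"ty":1,"tz":0,"roll":0},{"tx":0,"ty":1,"tz":0,"roll":0},{"tx":0,"ty":0,"tz":0,"roll":0}]' >/dev/null; python3 -c "
from h import *
quick()" | grep -E "left|right|tcp|near"; done
```

```text
T near         ([-107.7,   28.7], 'slope', (0.0124), 17)
T right        ([-79. , -91.6], 'slope', (-0.0705), 18)
T left         ([-42.1,  89.1], 'slope', (-0.0159), 40)
T near         ([-107.1,   -6.2], 'slope', (0.0164), 37)
T right        ([-67.3, -90.2], 'slope', (-0.0142), 28)
tcp jig [[ -29.9 -100.6]] 0.0287 F [ 1.  -0.4  1.2] t 5.82
T near         ([-107.7,   36. ], 'slope', (0.0109), 20)
T right        ([-77.5, -91.9], 'slope', (-0.0364), 19)
T left         ([-43. ,  89.1], 'slope', (-0.0182), 40)
T near         ([-107.1,   -7.4], 'slope', (0.0164), 38)
T right        ([-62.6, -91.4], 'slope', (-0.0777), 30)
tcp jig [[-29.9 -98.5]] 0.0287 F [0.3 0.7 0.3] t 6.17
T near         ([-107.6,   41.3], 'slope', (0.0105), 19)
T right        ([-79. , -91.8], 'slope', (-0.046), 19)
T left         ([-43. ,  89.1], 'slope', (-0.0184), 40)
T near         ([-107.1,   -4.1], 'slope', (0.0162), 38)
T right        ([-63.5, -90.3], 'slope', (-0.0163), 26)
T left         ([ 2.3, 91.1], 'slope', (-0.0114), 9)
tcp jig [[-29.9 -96.6]] 0.0287 F [-1.6  0.4 -1.4] t 6.52
```

```bash
for i in 1 2 3; do python3 -m handwheel '[{"tx":0,"ty":1,"tz":0,"roll":0},{"tx":0,"ty":1,"tz":0,"roll":0},{"tx":0,"ty":0,"tz":0,"roll":0}]' >/dev/null; python3 -c "
from h import *
quick(save='w4_$i')" | grep -E "left|right|tcp|near"; done
```

```text
T near         ([-106.8,   28.4], 'slope', (-0.0422), 26)
T right        ([-71.4, -92.4], 'slope', (0.0075), 14)
T left         ([-43. ,  89.1], 'slope', (-0.0181), 40)
T near         ([-107.2,  -14.4], 'slope', (0.0168), 39)
T right        ([-56.4, -90.6], 'slope', (-0.0236), 33)
T left         ([-0.6, 91.1], 'slope', (-0.0107), 12)
tcp jig [[-29.8 -94.6]] 0.0287 F [ 0.   0.3 -0. ] t 6.87
T near         ([-105.7,   15.5], 'slope', (-0.0554), 25)
T right        ([-71.1, -92.5], 'slope', (0.0054), 13)
T left         ([-43. ,  89.1], 'slope', (-0.0184), 40)
T near         ([-107. ,   -1.9], 'slope', (0.0168), 38)
T right        ([-53.8, -90.4], 'slope', (-0.0153), 31)
T left         ([-9.7, 91.2], 'slope', (-0.0091), 15)
tcp jig [[-29.8 -92.6]] 0.0287 F [-0.8 -0.2  0.1] t 7.22
T near         ([-106.2,   17.1], 'slope', (-0.0481), 28)
T right        ([-68.4, -92.6], 'slope', (-0.0064), 15)
T left         ([-43. ,  89.1], 'slope', (-0.0176), 40)
T near         ([-107.,    0.], 'slope', (0.0167), 40)
T right        ([-67.8, -90.2], 'slope', (-0.0159), 28)
T left         ([-17.6,  91.2], 'slope', (-0.0039), 19)
tcp jig [[-29.8 -90.6]] 0.0287 F [-0.1  0.1 -0.2] t 7.57
```

View pics/w4_3wrist.png

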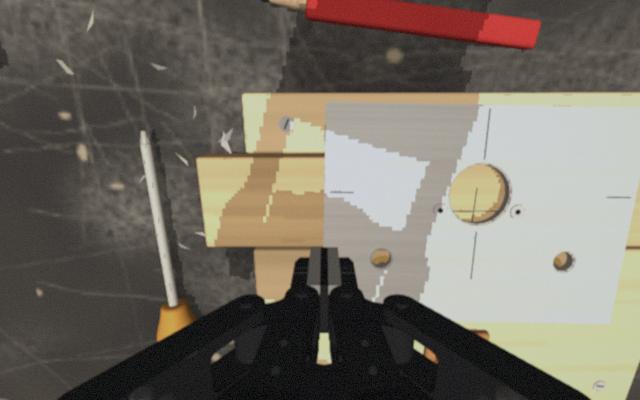

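Wrist view: the fingertip at (325,250) looks right over the template's right edge (column 325), yet nothing has moved. I need to check the fingertip's true height with the depth data.

```bash
python3 - <<'E'
from h import *
T=wristT();im,d=optics.get_image("wrist");M=optics.camera_params("wrist")["tool_from_camera"];K=optics.camera_params("wrist")["mtx"]
for u in (316,332):
  for v in (200,230,240,246,250,255,260,270,280,300,330):
    w=d[v,u];c=np.linalg.inv(K)@[u,v,1]*w;t=M[:3,:3]@c+M[:3,3];p=T[:3,:3]@c+T[:3,3];print(u,v,im[v,u],round(float(w),4),(t*1000).round(1),"world",jig(p[:2]).round(1),(p[2]*1000).round(1))
S=optics.camera_params("side");Ti=S["extrinsics"];im,d=optics.get_image("side")
o=ctrl.get_obs();print("TCP in side px",proj("side",o["tool_pos"][None],Ti).round(1), "top",proj("top",o["tool_pos"][None],optics.camera_params("top")["extrinsics"]).round(1))
u,v=proj("side",o["tool_pos"][None],Ti)[0,:2].astype(int)
cv2.imwrite("pics/s5.png",cv2.resize(im[v-70:v+60,u-80:u+90,::-1],None,fx=4.5,fy=4.5,interpolation=cv2.INTER_CUBIC));print(u,v)
E
```

```text
316 200 [179 147 105] 0.1957 [20.3 -4.5  3.8] world [[-50.2 -95.1]] 24.9
316 230 [184 152 109] 0.2013 [ 0.4 -4.6  3.4] world [[-30.3 -95.2]] 25.3
316 240 [175 143  97] 0.205 [-7.2 -4.7  4.9] world [[-22.7 -95.3]] 23.8
316 246 [133 109  78] 0.2108 [-13.4  -4.9   9. ] world [[-16.5 -95.4]] 19.7
316 250 [82 78 71] 0.1475 [ 12.1  -3.3 -49.3] world [[-42.  -93.9]] 78.0
316 255 [84 77 75] 0.1433 [ 11.8  -3.2 -53.9] world [[-41.7 -93.8]] 82.6
316 260 [81 79 74] 0.1393 [ 11.5  -3.1 -58.1] world [[-41.4 -93.7]] 86.8
316 270 [82 80 77] 0.1302 [ 11.9  -2.9 -67.6] world [[-41.8 -93.4]] 96.3
316 280 [85 82 77] 0.1239 [ 11.4  -2.7 -74.3] world [[-41.2 -93.3]] 103.0
316 300 [18 19 19] 0.1083 [ 13.2  -2.3 -90.1] world [[-43.  -92.9]] 118.8
316 330 [14 23 21] 0.1129 [  0.2  -2.4 -89.4] world [[-30. -93.]] 118.1
332 200 [174 167 161] 0.1818 [24.4  5.  -9.5] world [[-54.2 -85.5]] 38.2
332 230 [170 163 154] 0.1858 [  6.4   5.2 -11. ] world [[-36.2 -85.4]] 39.7
332 240 [167 160 150] 0.1879 [ -0.1   5.2 -10.8] world [[-29.7 -85.4]] 39.5
332 246 [156 149 141] 0.1882 [ -3.6   5.2 -11.6] world [[-26.2 -85.4]] 40.3
332 250 [84 79 75] 0.1484 [ 11.8   4.2 -48.5] world [[-41.6 -86.4]] 77.2
332 255 [83 80 73] 0.1429 [ 12.    4.  -54.2] world [[-41.9 -86.5]] 82.9
332 260 [87 83 79] 0.1383 [ 12.    3.9 -59. ] world [[-41.9 -86.6]] 87.7
332 270 [80 78 76] 0.1309 [ 11.6   3.7 -66.9] world [[-41.4 -86.8]] 95.6
332 280 [87 87 80] 0.1224 [ 12.2   3.5 -75.6] world [[-42.  -87.1]] 104.4
332 300 [0 0 1] 0.1083 [ 13.2   3.2 -90.1] world [[-43.  -87.4]] 118.8
332 330 [35 37 37] 0.1126 [  0.4   3.3 -89.6] world [[-30.2 -87.3]] 118.3
TCP in side px [[318.  254.9   1. ]] top [[342.6 207.6   1. ]]
318 254
```

View pics/s5.png

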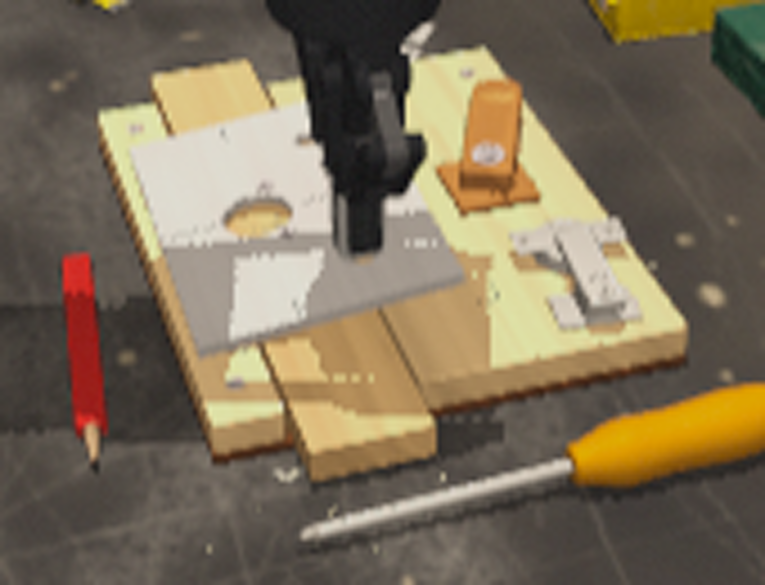

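The side view shows the closed fingertips ending at about crop (357,255), hovering above the template. That is well above the TCP projection at (360,315). I'll measure that gap.

```bash
python3 - <<'E'
from h import *
o=ctrl.get_obs();Rw=Rt.from_rotvec(o["tool_rot"]).as_matrix();print(o["tool_pos"],o["tool_rot"],o["opening"],o["q"])
for n in("side","top"):
    T=optics.camera_params(n)["extrinsics"];K=optics.camera_params(n)["mtx"];im,d=optics.get_image(n)
    v,u=np.nonzero(d>0);w=d[v,u];P=(np.c_[u,v,np.ones(len(u))]@np.linalg.inv(K).T*w[:,None])@T[:3,:3].T+T[:3,3]
    t=(P-o["tool_pos"])@Rw*1000
    k=(abs(t[:,0])<16)&(abs(t[:,1])<16)&(t[:,2]>-110)&(t[:,2]<8)&(im[v,u].max(1)<110)
    if n=="top": k=(abs(t[:,0])<60)&(abs(t[:,1])<60)&(t[:,2]<-15)&(t[:,2]>-110)
    s=t[k];i=s[:,2].argsort()[::-1][:25];print(n,k.sum());print(np.c_[s[i],u[k][i],v[k][i]].round(1)[::2])
E
```

```text
[ 0.52521589 -0.06052302  0.0287253 ] [ 9.14480546e-02 -3.14025559e+00  4.52673927e-05] 0.00020428997130528148 [-2.55522015e-01 -1.54486738e-02  1.96893358e+00 -3.15725320e-05
  1.18810522e+00 -1.88453252e+00]
side 155
[[ 7.70e+00 -7.10e+00 -4.49e+01  3.15e+02  2.40e+02]
 [ 1.17e+01  1.10e+00 -4.53e+01  3.12e+02  2.38e+02]
 [ 4.40e+00 -1.02e+01 -4.63e+01  3.17e+02  2.40e+02]
 [ 1.16e+01  1.10e+00 -4.78e+01  3.12e+02  2.37e+02]
 [-5.50e+00 -1.27e+01 -4.82e+01  3.22e+02  2.39e+02]
 [ 7.20e+00 -1.26e+01 -4.85e+01  3.16e+02  2.40e+02]
 [ 8.00e-01 -1.25e+01 -4.95e+01  3.19e+02  2.39e+02]
 [ 5.00e+00 -1.25e+01 -5.04e+01  3.17e+02  2.39e+02]
 [-3.60e+00 -1.22e+01 -5.08e+01  3.21e+02  2.38e+02]
 [ 4.00e-01 -1.12e+01 -5.10e+01  3.19e+02  2.38e+02]
 [-5.20e+00 -1.39e+01 -5.15e+01  3.22e+02  2.38e+02]
 [-1.10e+00 -1.35e+01 -5.22e+01  3.20e+02  2.38e+02]
 [-1.00e-01 -9.80e+00 -5.24e+01  3.19e+02  2.37e+02]]
top 7
[[ -40.5   24.   -16.5  333.   193. ]
 [  12.9   29.5  -98.6  334.   210. ]
 [  12.8   32.   -99.8  333.   210. ]
 [  12.7   39.8 -106.2  330.   210. ]]
```

Both cameras agree that the closed tips end about 48 mm above the reported TCP. That explains the missing contact. I'll back off and lower on that basis, with a check by touch.

```bash
cat >> h.py <<'E'
def tip():
    o=ctrl.get_obs();Rw=Rt.from_rotvec(o["tool_rot"]).as_matrix();n="side"
    T=optics.camera_params(n)["extrinsics"];K=optics.camera_params(n)["mtx"];im,d=optics.get_image(n)
    v,u=np.nonzero(d>0);w=d[v,u];P=(np.c_[u,v,np.ones(len(u))]@np.linalg.inv(K).T*w[:,None])@T[:3,:3].T+T[:3,3]
    t=(P-o["tool_pos"])@Rw*1000
    k=(abs(t[:,0])<14)&(abs(t[:,1])<16)&(t[:,2]>-110)&(t[:,2]<8)&(im[v,u].max(1)<110)&(P[:,2]>.03)
    i=t[k][:,2].argsort()[::-1][:9];print("tip tool",np.median(t[k][i],0).round(1),"world z",np.median(P[k][i,2]).round(4),"F",o["contact_force"].round(1),o["tool_pos"].round(4))
E
python3 -m handwheel '[{"tx":0,"ty":-15,"tz":0,"roll":0},{"tx":0,"ty":-17,"tz":0,"roll":0},{"tx":0,"ty":0,"tz":15,"roll":0},{"tx":0,"ty":0,"tz":15,"roll":0},{"tx":0,"ty":0,"tz":4,"roll":0},{"tx":0,"ty":0,"tz":0,"roll":0},{"tx":0,"ty":0,"tz":0,"roll":0}]'
python3 -c "
from h import *
tip()"
```

```text
t: 8.35
tool_pos: [0.527, -0.0923, -0.0052]
tool_rot: [0.092, -3.14, -0.0]
contact_force: [-0.4, 0.5, -0.0]
opening: -0.0001
grip_force: 0.0
tip tool [  0.8 -11.9 -48. ] world z 0.0427 F [-0.4  0.5 -0. ] [ 0.527  -0.0923 -0.0052]
```

```bash
for i in 1 2 3 4 5 6; do python3 -m handwheel '[{"tx":0,"ty":0,"tz":2.5,"roll":0},{"tx":0,"ty":0,"tz":0,"roll":0}]' | grep -E "pos|contact"|tr '\n' ' '; done;python3 -c "
from h import *
tip()"
```

```text
tool_pos: [0.5276, -0.0925, -0.0073] contact_force: [0.3, -0.7, 0.2] tool_pos: [0.527, -0.0924, -0.0104] contact_force: [-0.1, -0.8, 0.4] tool_pos: [0.5268, -0.0923, -0.0132] contact_force: [-1.0, 0.5, 0.3] tool_pos: [0.5272, -0.0925, -0.0154] contact_force: [0.1, 0.5, 0.3] tool_pos: [0.5273, -0.0926, -0.0156] contact_force: [-8.4, 2.2, 15.2] tool_pos: [0.5273, -0.0926, -0.0157] contact_force: [-15.7, 4.1, 31.7] tip tool [  2.6 -11.3 -48.8] world z 0.0331 F [-15.7   4.1  31.7] [ 0.5273 -0.0926 -0.0157]
```

Touched the bed at TCP z = -15.6, so the tip is 39.6 mm above the reported TCP. I'll raise to tip z of about 28 and push left.

```bash
python3 -m handwheel '[{"tx":0,"ty":0,"tz":-8,"roll":0},{"tx":0,"ty":0,"tz":0,"roll":0},{"tx":0,"ty":5,"tz":0,"roll":0},{"tx":0,"ty":5,"tz":0,"roll":0},{"tx":0,"ty":0,"tz":0,"roll":0}]' >/dev/null
python3 -c "
from h import *
quick()" | grep -E "left|tcp"
for i in 1 2 3 4; do python3 -m handwheel '[{"tx":0,"ty":1,"tz":0,"roll":0},{"tx":0,"ty":1,"tz":0,"roll":0},{"tx":0,"ty":0,"tz":0,"roll":0}]' >/dev/null; python3 -c "
from h import *
quick()" | grep -E "left|tcp"; done
```

```text
T left         ([-42.1,  89.1], 'slope', (-0.0174), 40)
tcp jig [[ -30.5 -112. ]] -0.0132 F [-1.5 -0.  -0.5] t 9.97
T left         ([-43. ,  89.1], 'slope', (-0.0184), 40)
tcp jig [[ -29.9 -110.6]] -0.0124 F [-0.2  1.1 -0.8] t 10.32
T left         ([-42.1,  89.1], 'slope', (-0.0174), 40)
tcp jig [[ -29.8 -108.6]] -0.0123 F [-0.1  0.  -0.2] t 10.67
T left         ([-38.3,  89.1], 'slope', (-0.017), 40)
tcp jig [[ -29.8 -106.6]] -0.0123 F [ 0.4 -0.7  0.5] t 11.02
T left         ([-52.1,  89.2], 'slope', (-0.0189), 40)
tcp jig [[ -29.8 -104.6]] -0.0123 F [ 0.4  0.1 -0.3] t 11.37
```

```bash
for i in 1 2 ; do python3 -m handwheel '[{"tx":0,"ty":1,"tz":0,"roll":0},{"tx":0,"ty":1,"tz":0,"roll":0},{"tx":0,"ty":0,"tz":0,"roll":0}]' >/dev/null; python3 -c "
from h import *
quick()" | grep -E "left|tcp|near|far"; done
```

```text
T near         ([-108.1,   30.8], 'slope', (0.0168), 18)
T far          ([22.8,  9.4], 'slope', (0.0104), 33)
T left         ([-44.5,  90.6], 'slope', (-0.0172), 39)
T near         ([-107.7,  -31.2], 'slope', (0.011), 26)
T far          ([22.8, -4.9], 'slope', (0.0423), 21)
tcp jig [[ -29.7 -102.8]] -0.0122 F [ 0.5 -1.4 -0.7] t 11.72
T near         ([-109.8,   27.5], 'slope', (0.0048), 24)
T far          ([22.3,  6.6], 'slope', (0.0056), 32)
T left         ([-52.1,  92.8], 'slope', (-0.0093), 40)
T near         ([-108.1,  -24.6], 'slope', (0.0068), 28)
T far          ([23.4,  9.6], 'slope', (0.0217), 30)
tcp jig [[ -29.8 -100.5]] -0.0122 F [-0.2 -1.   0.1] t 12.07
```

```bash
python3 -m handwheel '[{"tx":0,"ty":-10,"tz":0,"roll":0},{"tx":0,"ty":-8,"tz":0,"roll":0},{"tx":0,"ty":0,"tz":-30,"roll":0},{"tx":0,"ty":0,"tz":-30,"roll":0},{"tx":35,"ty":35,"tz":0,"roll":0},{"tx":35,"ty":35,"tz":0,"roll":0},{"tx":34,"ty":38,"tz":0,"roll":0},{"tx":0,"ty":0,"tz":0,"roll":0},{"tx":0,"ty":0,"tz":0,"roll":0}]'
python3 -c "
from h import *
jgo(-134,-8,-13)
quick(ey=0)"
```

```text
t: 12.82
tool_pos: [0.4334, -0.0029, 0.047]
tool_rot: [0.094, -3.14, -0.0]
contact_force: [1.2, 0.6, 0.7]
opening: 0.0003
grip_force: 0.0
tcp jig [[-118.2  -27.8]] F jig [[1.3 0.5]] 0.7
roll 0.001 then txyz [15.8 19.8 60. ] now [433.4  -2.9  47. ] yaw 0.06 t 12.82
top
T near         ([-108.3,   69.7], 'slope', (-0.0331), 6)
T far          ([22.1,  0. ], 'slope', (0.0083), 40)
T right        ([-23.4, -89.6], 'slope', (-0.014), 27)
T left         ([-40.1,  92.6], 'slope', (-0.0121), 40)
wrist
T near         ([-108.4,  -27.5], 'slope', (0.0077), 27)
T right        ([-55.9, -89. ], 'slope', (-0.0713), 27)
T left         ([-67.3,  94.5], 'slope', (0.0), 28)
tcp jig [[-115.8  -29.2]] 0.0483 F [0.  0.3 0.2] t 12.92
```

```bash
python3 -m handwheel '[{"tx":18,"ty":17,"tz":0,"roll":0},{"tx":0,"ty":0,"tz":0,"roll":0},{"tx":0,"ty":0,"tz":30,"roll":0},{"tx":0,"ty":0,"tz":22,"roll":0},{"tx":0,"ty":0,"tz":8,"roll":0},{"tx":0,"ty":0,"tz":0,"roll":0},{"tx":0,"ty":0,"tz":0,"roll":0}]' | grep contact
python3 -c "
from h import *
jgo(-122,-10,-13)"
```

```text
contact_force: [0.2, 0.7, 0.2]
tcp jig [[-133.9  -12.2]] F jig [[0.2 0.7]] 0.2
roll -0.001 then txyz [-11.9   2.2   1. ] now [416.8  11.7 -12. ] yaw 0.057 t 13.5
```

```bash
python3 -m handwheel '[{"tx":-4,"ty":0,"tz":0,"roll":0},{"tx":-5,"ty":0,"tz":0,"roll":0},{"tx":0,"ty":0,"tz":0,"roll":0}]' | grep contact
for i in 1 2 3; do python3 -m handwheel '[{"tx":-1.5,"ty":0,"tz":0,"roll":0},{"tx":-1.5,"ty":0,"tz":0,"roll":0},{"tx":0,"ty":0,"tz":0,"roll":0}]' >/dev/null; python3 -c "
from h import *
quick(ey=1,ex=-105,far=26)" | grep -E "top|wrist|tcp|T"; done
```

```text
contact_force: [-0.0, -0.2, -0.5]
top
T far          ([22.1,  0. ], 'slope', (0.0092), 40)
T right        ([-45.1, -89.4], 'slope', (-0.0134), 34)
T left         ([-36.6,  92.6], 'slope', (-0.0101), 40)
wrist
T near         ([-109.2,  -18.9], 'slope', (0.0097), 32)
T right        ([-76.9, -88. ], 'slope', (-0.0576), 10)
T left         ([-82.,  95.], 'slope', (0.0), 11)
tcp jig [[-122.5  -11.6]] -0.0122 F [-0.3  0.2 -0.1] t 14.1
top
T far          ([22.1,  0. ], 'slope', (0.0091), 40)
T right        ([-31.2, -89.7], 'slope', (-0.0137), 33)
T left         ([-36.6,  92.6], 'slope', (-0.0099), 40)
wrist
T near         ([-109.1,   -6.2], 'slope', (0.0099), 33)
T right        ([-73.7, -89.5], 'slope', (-0.1146), 14)
T left         ([-81.1,  95. ], 'slope', (-0.0026), 12)
tcp jig [[-119.5  -11.6]] -0.0123 F [0.2 0.2 0.4] t 14.45
top
T far          ([22.6,  4.1], 'slope', (0.0042), 40)
T right        ([-40.4, -89.6], 'slope', (-0.0092), 31)
T left         ([-29.5,  92.6], 'slope', (-0.0062), 40)
wrist
T near         ([-108.7,  -18.9], 'slope', (0.0074), 34)
T right        ([-75.4, -89.9], 'slope', (-0.1675), 13)
T left         ([-79.3,  95. ], 'slope', (0.0049), 12)
tcp jig [[-117.2  -11.6]] -0.0125 F [-4.3 -0.6  2.5] t 14.8
```

```bash
for i in 1 2; do python3 -m handwheel '[{"tx":-1.5,"ty":0,"tz":0,"roll":0},{"tx":-1.5,"ty":0,"tz":0,"roll":0},{"tx":0,"ty":0,"tz":0,"roll":0}]' >/dev/null; python3 -c "
from h import *
quick(ey=1,ex=-104,far=27)" | grep -E "top|wrist|tcp|T"; done
```

```text
top
T far          ([25.8, -4.1], 'slope', (0.0029), 40)
T right        ([-32. , -88.8], 'slope', (-0.0164), 30)
T left         ([-47.6,  93.4], 'slope', (0.0018), 40)
wrist
T near         ([-105.2,    9. ], 'slope', (-0.0), 32)
T right        ([-71.8, -88.8], 'slope', (-0.1022), 15)
T left         ([-73.6,  95.2], 'slope', (0.0076), 16)
tcp jig [[-113.8  -11.6]] -0.0125 F [-3.7 -0.4  1.2] t 15.15
top
T far          ([29.6, -2.5], 'slope', (-0.0078), 40)
T right        ([-26.7, -88.1], 'slope', (-0.0023), 29)
T left         ([-35.6,  93.7], 'slope', (0.0074), 40)
wrist
T near         ([-101.9,   -6.2], 'slope', (-0.0058), 33)
T right        ([-74.6, -88.3], 'slope', (-0.1272), 14)
T left         ([-75.7,  95.2], 'slope', (0.0238), 16)
tcp jig [[-110.   -11.6]] -0.0122 F [-1.6 -0.7 -0.3] t 15.5
```

```bash
python3 -m handwheel '[{"tx":3,"ty":0,"tz":0,"roll":0},{"tx":0,"ty":19,"tz":0,"roll":0},{"tx":0,"ty":0,"tz":0,"roll":0},{"tx":-3,"ty":0,"tz":0,"roll":0},{"tx":0,"ty":0,"tz":0,"roll":0}]' >/dev/null; for i in 1 2; do python3 -m handwheel '[{"tx":-1,"ty":0,"tz":0,"roll":0},{"tx":-1,"ty":0,"tz":0,"roll":0},{"tx":0,"ty":0,"tz":0,"roll":0}]' >/dev/null; python3 -c "
from h import *
quick(ey=1,ex=-100,far=31)" | grep -E "top|wrist|tcp|T"; done
```

```text
top
T far          ([30. , -4.5], 'slope', (-0.0097), 37)
T right        ([-34.6, -88.5], 'slope', (0.0008), 40)
T left         ([-20.6,  94. ], 'slope', (-0.0047), 25)
wrist
T near         ([-101.4,  -15.2], 'slope', (-0.0092), 32)
T right        ([-78.7, -87.2], 'slope', (-0.0093), 11)
T left         ([-65.2,  95.8], 'slope', (0.0431), 14)
tcp jig [[-109.6    7.3]] -0.0123 F [-5.4  0.2  6.4] t 16.27
top
T far          ([31.6, 19.3], 'slope', (-0.0052), 36)
T right        ([-24.5, -88.4], 'slope', (0.005), 40)
T left         ([-10.3,  93.8], 'slope', (0.004), 29)
wrist
T near         ([-99.6,  -7.4], 'slope', (-0.0104), 33)
T right        ([-70.2, -87.2], 'slope', (-0.0117), 13)
T left         ([-68.4,  95.7], 'slope', (0.0783), 13)
tcp jig [[-107.6    7.1]] -0.0123 F [-5.9  0.4  6. ] t 16.62
```

```bash
for i in 1 2; do python3 -m handwheel '[{"tx":-1,"ty":0,"tz":0,"roll":0},{"tx":-1,"ty":0,"tz":0,"roll":0},{"tx":0,"ty":0,"tz":0,"roll":0}]' >/dev/null; python3 -c "
from h import *
quick(ey=1,ex=-97,far=34,save='w6_$i')" | grep -E "top|wrist|tcp|T"; done
```

```text
top
T far          ([34. ,  2.5], 'slope', (-0.0009), 30)
T right        ([-30. , -88.7], 'slope', (0.0057), 39)
T left         ([-25.3,  92.1], 'slope', (-0.0258), 28)
wrist
T near         ([-96.8,   6.2], 'slope', (0.0), 25)
T right        ([-75.1, -86.1], 'slope', (0.0717), 13)
T left         ([-68.4,  92.2], 'slope', (-0.0934), 12)
tcp jig [[-103.9    6.9]] -0.012 F [-1.  -0.8  2.2] t 16.97
top
T far          ([ 34.1, -20.1], 'slope', (-0.0011), 30)
T right        ([-44.8, -88.8], 'slope', (0.0046), 40)
T left         ([-7.3, 91.6], 'slope', (-0.018), 29)
wrist
T near         ([-96.5,  -0.4], 'slope', (-0.0008), 27)
T right        ([-68.9, -86.4], 'slope', (-0.0204), 15)
T left         ([-67.8,  92.8], 'slope', (-0.0347), 13)
tcp jig [[-103.7    6.9]] -0.0122 F [-6.5 -2.   7.3] t 17.32
```

View pics/w6_2wrist.png

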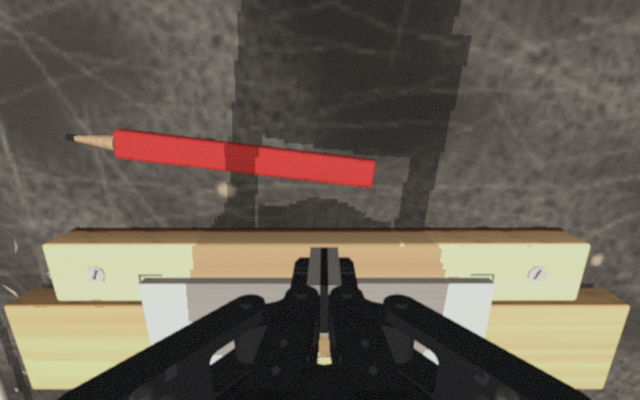

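Wrist view: the template's front edge (row 281, columns 142–492) sits centred between the pencilled corner marks at (140,276) and (494,276). I'll back off and check whether it lies flat using depth.

```bash
cat >> h.py <<'E'
def plane(n="top"):
    T=wristT() if n=="wrist" else optics.camera_params(n)["extrinsics"];K=optics.camera_params(n)["mtx"];im,d=optics.get_image(n)
    v,u=np.nonzero(d>0);w=d[v,u];P=(np.c_[u,v,np.ones(len(u))]@np.linalg.inv(K).T*w[:,None])@T[:3,:3].T+T[:3,3]
    Q=jig(P[:,:2]);z=P[:,2]*1000
    for nm,(x0,x1,y0,y1) in dict(tmpl=(-85,25,-75,75),far=(10,28,-75,75),near=(-88,-75,-75,75),bedL=(40,105,105,130),bedN=(-30,60,105,130)).items():
        k=(Q[:,0]>x0)&(Q[:,0]<x1)&(Q[:,1]>y0)&(Q[:,1]<y1)&(z>15)&(z<50)&((nm[:3]=="bed")|(np.hypot(Q[:,0]+45,Q[:,1])>24))
        if k.sum()<20: continue
        s=f"{n} {nm} n={k.sum()} z={np.median(z[k]):.1f}"
        if nm=="tmpl":
            A=np.c_[Q[k],np.ones(k.sum())];c=np.linalg.lstsq(A,z[k],rcond=None)[0];s+=f" slopes {c[:2].round(4)}"
        print(s)
E
python3 -m handwheel '[{"tx":8,"ty":0,"tz":0,"roll":0},{"tx":8,"ty":0,"tz":-10,"roll":0},{"tx":0,"ty":0,"tz":-40,"roll":0},{"tx":0,"ty":0,"tz":-40,"roll":0},{"tx":0,"ty":0,"tz":-40,"roll":0},{"tx":0,"ty":0,"tz":-40,"roll":0},{"tx":0,"ty":0,"tz":0,"roll":0},{"tx":0,"ty":0,"tz":0,"roll":0}]'|grep pos
python3 -c "
from h import *
plane('top');plane('wrist');plane('side');quick(ex=-95,far=35,ey=1,flat=True,save='w7')"
```

```text
tool_pos: [0.4331, 0.032, 0.161]
top tmpl n=1316 z=28.4 slopes [0.0001 0.0007]
top far n=343 z=28.4
top bedL n=204 z=22.1
top bedN n=280 z=22.1
wrist tmpl n=7794 z=31.2 slopes [ 0.0025 -0.0004]
wrist far n=308 z=31.1
wrist near n=1639 z=31.2
wrist bedL n=76 z=25.3
wrist bedN n=920 z=25.1
side tmpl n=1610 z=29.5 slopes [ 0.0012 -0.    ]
side far n=286 z=29.6
side near n=227 z=29.6
side bedL n=124 z=23.6
side bedN n=182 z=23.5
top
T far          ([36.2,  8.6], 'slope', (-0.0003), 30)
T right        ([-12.8, -89. ], 'slope', (-0.009), 28)
T left         ([-2.5, 92.5], 'slope', (0.0035), 21)
wrist
T near         ([-94.9,  -2.5], 'slope', (-0.0017), 40)
T far          ([37.6,  1.9], 'slope', (0.0414), 37)
T right        ([-43.7, -87.3], 'slope', (0.0016), 34)
T left         ([-30.9,  94. ], 'slope', (-0.0), 33)
tcp jig [[-119.8    7.6]] 0.1554 F [-0.4  0.2  0.1] t 18.23
```

The template is seated flat: its top is 6.0 mm above the bed in all three views, with no slope and aligned with the jig. Next, the waypoints to sweep the button.

```bash
python3 - <<'E'
from h import *
off=np.array([1,2]);piv=np.array([65,0])+off;hx,hy=10.5,12
A=np.r_[-.4,np.arange(-.2,1.41,.2),1.57];prev=None
for a in A:
    e=np.array([-np.sin(a),np.cos(a)]);n=np.array([np.cos(a),np.sin(a)])
    t=piv+55*e+n*(14+hx*abs(np.cos(a))+hy*abs(np.sin(a)))
    if prev is not None: d=t-prev;print(round(a,2),t.round(1),"tx",(-d[0]).round(1),"ty",d[1].round(1))
    else: print(a,t.round(1))
    prev=t
jgo(128,38,60)
E
```

```text
-0.4 [113.5  41.6]
-0.2 [103.1  50.6] tx 10.5 ty 9.0
0.0 [90.5 57. ] tx 12.6 ty 6.4
0.2 [81.2 61.2] tx 9.3 ty 4.2
0.4 [70.7 63.7] tx 10.5 ty 2.5
0.6 [59.2 64. ] tx 11.4 ty 0.3
0.8 [47.4 61.8] tx 11.9 ty -2.2
1.0 [35.8 56.8] tx 11.6 ty -5.0
1.2 [25.2 48.9] tx 10.6 ty -7.8
1.4 [16.5 38.6] tx 8.7 ty -10.4
1.57 [11.  28.1] tx 5.5 ty -10.5
tcp jig [[-119.8    7.6]] F jig [[-0.4  0.3]] 0.1
roll -0.0 then txyz [-248.2   30.4   94.5] now [429.7  32.3 155.4] yaw 0.058 t 18.23
```

```bash
python3 -m handwheel '[{"tx":-32,"ty":4,"tz":0,"roll":0},{"tx":-32,"ty":4,"tz":0,"roll":0},{"tx":-32,"ty":4,"tz":0,"roll":0},{"tx":-32,"ty":4,"tz":0,"roll":0},{"tx":-32,"ty":4,"tz":0,"roll":0},{"tx":-32,"ty":4,"tz":0,"roll":0},{"tx":-32,"ty":4,"tz":0,"roll":0},{"tx":-24,"ty":2,"tz":0,"roll":0},{"tx":0,"ty":0,"tz":35,"roll":0},{"tx":0,"ty":0,"tz":35,"roll":0},{"tx":0,"ty":0,"tz":0,"roll":0},{"tx":0,"ty":0,"tz":0,"roll":0}]' >/dev/null
python3 -c "
from h import *
jgo(128,38,-4);tip()"
```

```text
tcp jig [[126.2  37.5]] F jig [[ 0.  -0.2]] 0.3
roll -0.0 then txyz [-2.6  0.5 86.9] now [673.5  76.5  82.9] yaw 0.058 t 19.23
tip tool [  1.9  -4.9 -41.2] world z 0.124 F [ 0.  -0.2  0.3] [0.6735 0.0765 0.0829]
```

```bash
python3 -m handwheel '[{"tx":0,"ty":0,"tz":30,"roll":0},{"tx":0,"ty":0,"tz":30,"roll":0},{"tx":0,"ty":0,"tz":20,"roll":0},{"tx":0,"ty":0,"tz":7,"roll":0},{"tx":0,"ty":0,"tz":0,"roll":0},{"tx":0,"ty":0,"tz":0,"roll":0}]' | grep contact
python3 -c "
from h import *
jgo(113.5,41.6,-4);tip()"
```

```text
contact_force: [0.2, 0.3, 1.1]
tcp jig [[131.1  37.2]] F jig [[0.2 0.3]] 1.1
roll -0.0 then txyz [17.6  4.4  7.2] now [678.4  76.5   3.2] yaw 0.058 t 19.78
tip tool [  0.5  -6.2 -41.2] world z 0.0444 F [0.2 0.3 1.1] [0.6784 0.0765 0.0032]
```

```bash
python3 -m handwheel '[{"tx":0,"ty":0,"tz":7,"roll":0},{"tx":0,"ty":0,"tz":0,"roll":0},{"tx":9,"ty":2,"tz":0,"roll":0},{"tx":8.5,"ty":2.5,"tz":0,"roll":0},{"tx":5,"ty":4.5,"tz":0,"roll":0},{"tx":5.5,"ty":4.5,"tz":0,"roll":0},{"tx":6,"ty":3.2,"tz":0,"roll":0},{"tx":6.5,"ty":3.2,"tz":0,"roll":0},{"tx":0,"ty":0,"tz":0,"roll":0}]' | grep -E "pos|contact"
python3 - <<'E'
from h import *
jgo(90.5,57,-4)
im,d=optics.get_image("top");np.savez("pics/top8.npz",im=im)
hsv=cv2.cvtColor(im,cv2.COLOR_RGB2HSV);print(hsv[173,297],hsv[166,283])
E
```

```text
tool_pos: [0.6337, 0.0949, -0.0064]
contact_force: [-0.2, 0.1, -0.8]
tcp jig [[87.6 58.2]] F jig [[-0.2  0.1]] -0.8
roll 0.0 then txyz [-2.9 -1.2 -2.4] now [633.7  94.9  -6.4] yaw 0.059 t 20.58
[  5 161 157] [  5 170  60]
```

```bash
python3 -m handwheel '[{"tx":3,"ty":1.5,"tz":-1.5,"roll":0},{"tx":3.5,"ty":1.5,"tz":0,"roll":0},{"tx":5,"ty":1.3,"tz":0,"roll":0},{"tx":5.5,"ty":1.2,"tz":0,"roll":0},{"tx":5.7,"ty":0.3,"tz":0,"roll":0},{"tx":5.7,"ty":0,"tz":0,"roll":0},{"tx":6,"ty":-1,"tz":0,"roll":0},{"tx":6,"ty":-1.2,"tz":0,"roll":0},{"tx":6,"ty":-2,"tz":0,"roll":0},{"tx":5.6,"ty":-3,"tz":0,"roll":0},{"tx":0,"ty":0,"tz":0,"roll":0},{"tx":0,"ty":0,"tz":0,"roll":0}]' | grep -E "pos|contact"
cat >> h.py <<'E'
def button():
    for n in ("top","side"):
        T=optics.camera_params(n)["extrinsics"];im,_=optics.get_image(n);hsv=cv2.cvtColor(im,cv2.COLOR_RGB2HSV)
        m=((hsv[:,:,0]<13)&(hsv[:,:,1]>110)&(hsv[:,:,2]>40)).astype(np.uint8)
        v,u=np.nonzero(m);Q=jig(cast(n,np.c_[u,v],.044,T));r=Q-[66,1.5];k=(np.hypot(*r.T)<90);R=r[k]
        kk=np.hypot(*R.T)>35;c=R[kk].mean(0);print(n,k.sum(),kk.sum(),"angle by centroid",np.arctan2(-c[0],c[1]).round(3),"max r",np.hypot(*R.T).max().round(1))
        p,d=fit(R[kk]);print("  axis angle",(np.arctan2(-d[0],d[1])%np.pi).round(3),"axis offset at pivot",(p[0]*d[1]-p[1]*d[0]).round(1))
E
python3 -c "
from h import *
jgo(35.8,56.8,-4);button()"
```

```text
tool_pos: [0.5826, 0.0893, -0.005]
contact_force: [0.5, -0.6, 0.6]
tcp jig [[36.2 55.6]] F jig [[ 0.5 -0.6]] 0.6
roll -0.001 then txyz [ 0.4  1.2 -1. ] now [582.6  89.3  -5. ] yaw 0.058 t 21.63
top 1391 1127 angle by centroid -0.203 max r 90.0
  axis angle 1.727 axis offset at pivot -39.6
side 3 3 angle by centroid 1.198 max r 74.0
  axis angle 2.102 axis offset at pivot -49.6
```

```bash
python3 - <<'E'
from h import *
z=np.load("pics/top0.npz")["im"];h=cv2.cvtColor(z,cv2.COLOR_RGB2HSV)
print("button",h[170,290],h[171,294],h[174,300],"base",h[182,308],"bed",h[170,330],h[185,270],"stile",h[220,265],"tmpl",h[210,290])
E
```

```text
button [ 14 163 238] [ 14 165 238] [ 14 166 237] base [ 13 171 230] bed [ 24  21 239] [ 31  65 241] stile [ 28  92 238] tmpl [105   6 244]
```

```bash
python3 -m handwheel '[{"tx":5.5,"ty":-3.5,"tz":0,"roll":0},{"tx":5,"ty":-4.5,"tz":0,"roll":0},{"tx":4.5,"ty":-5,"tz":0,"roll":0},{"tx":4.2,"ty":-5,"tz":0,"roll":0},{"tx":0,"ty":0,"tz":0,"roll":0},{"tx":0,"ty":0,"tz":0,"roll":0}]' | grep -E "pos|contact"
python3 - <<'E'
from h import *
jgo(16.5,38.6,-4)
im,_=optics.get_image("top");c=im[145:265,220:400,::-1]
np.savez("pics/top9.npz",im=im)
cv2.imwrite("pics/topc9.png",cv2.resize(c,None,fx=4.4,fy=4.4,interpolation=cv2.INTER_CUBIC))
E
```

```text
tool_pos: [0.5646, 0.07, -0.005]
contact_force: [-0.4, 0.7, 0.3]
tcp jig [[17.1 37.3]] F jig [[-0.4  0.7]] 0.3
roll -0.001 then txyz [ 0.6  1.3 -1. ] now [564.6  70.   -5. ] yaw 0.057 t 22.23
```

```bash
sed -i 's/(hsv\[:,:,0\]<13)&(hsv\[:,:,1\]>110)&(hsv\[:,:,2\]>40)/(hsv[:,:,0]>7)\&(hsv[:,:,0]<20)\&(hsv[:,:,1]>125)\&(hsv[:,:,2]>60)/' h.py; python3 -c "
from h import *
button();plane('side');plane('wrist')
im,_=optics.get_image('wrist');cv2.imwrite('pics/w9.png',im[:,:,::-1])"
```

```text
top 60 52 angle by centroid 1.445 max r 77.5
  axis angle 1.424 axis offset at pivot 0.9
side 448 254 angle by centroid 1.789 max r 79.9
  axis angle 0.873 axis offset at pivot 35.9
side tmpl n=1632 z=29.7 slopes [0.0531 0.0166]
side far n=260 z=30.6
side near n=218 z=29.6
side bedL n=67 z=23.4
side bedN n=113 z=23.4
wrist tmpl n=65515 z=31.2 slopes [0.0402 0.0064]
wrist far n=7553 z=31.5
wrist near n=11920 z=31.1
wrist bedL n=1475 z=25.1
wrist bedN n=7138 z=25.1
```

View pics/topc9.png

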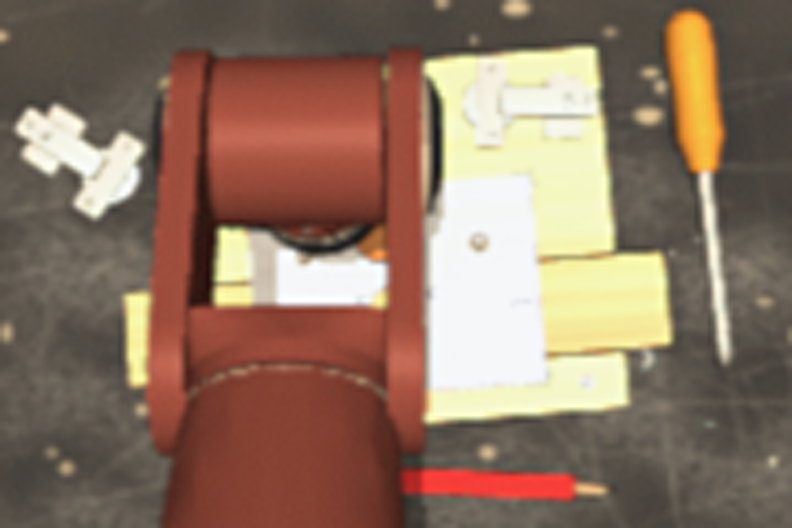

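The top view shows the template seated (right pin in its hole at (479,241)), and the button tip at about (372,245), near 1.42 rad as predicted. I'll do the last bit, then retreat to check.

```bash
python3 -m handwheel '[{"tx":3,"ty":-4.5,"tz":0,"roll":0},{"tx":3,"ty":-4.7,"tz":0,"roll":0},{"tx":0,"ty":0,"tz":0,"roll":0},{"tx":0,"ty":0,"tz":0,"roll":0},{"tx":0,"ty":8,"tz":0,"roll":0},{"tx":0,"ty":8,"tz":0,"roll":0},{"tx":0,"ty":0,"tz":-40,"roll":0},{"tx":0,"ty":0,"tz":-40,"roll":0},{"tx":0,"ty":0,"tz":-40,"roll":0},{"tx":0,"ty":0,"tz":-40,"roll":0},{"tx":0,"ty":0,"tz":-40,"roll":0}]' | grep -E "pos|contact"
python3 -m handwheel '[{"tx":10,"ty":35,"tz":0,"roll":0},{"tx":10,"ty":35,"tz":0,"roll":0},{"tx":10,"ty":35,"tz":0,"roll":0},{"tx":10,"ty":35,"tz":0,"roll":0},{"tx":10,"ty":35,"tz":0,"roll":0},{"tx":10,"ty":35,"tz":0,"roll":0},{"tx":0,"ty":0,"tz":0,"roll":0},{"tx":0,"ty":0,"tz":0,"roll":0}]' | grep -E "pos|contact"
python3 - <<'E'
from h import *
button();plane('top');plane('side');quick(ex=-95,far=35,ey=1,flat=True)
im,_=optics.get_image("top");np.savez("pics/top10.npz",im=im);c=im[145:265,220:400,::-1]
cv2.imwrite("pics/topc10.png",cv2.resize(c,None,fx=4.4,fy=4.4,interpolation=cv2.INTER_CUBIC))
E
```

```text
tool_pos: [0.5583, 0.0779, 0.197]
contact_force: [0.8, 0.2, -0.4]
tool_pos: [0.4855, 0.2851, 0.195]
contact_force: [0.2, 0.0, -0.3]
top 343 132 angle by centroid 1.597 max r 77.7
  axis angle 1.62 axis offset at pivot -1.3
side 421 242 angle by centroid 1.918 max r 82.3
  axis angle 1.067 axis offset at pivot 35.9
top tmpl n=1933 z=28.6 slopes [ 0.0295 -0.0001]
top far n=346 z=28.8
top near n=261 z=28.6
top bedL n=202 z=22.3
top bedN n=281 z=22.3
side tmpl n=1628 z=29.7 slopes [0.0398 0.0047]
side far n=289 z=30.0
side near n=223 z=29.4
side bedL n=129 z=23.3
side bedN n=182 z=23.6
top
T near         ([-95.5,  18.5], 'slope', (0.0019), 37)
T far          ([36.1,  2.5], 'slope', (-0.0015), 30)
T right        ([-29.4, -89.3], 'slope', (0.0011), 39)
T left         ([-30. ,  92.7], 'slope', (-0.0014), 40)
wrist
T near         ([-94.2,   4.5], 'slope', (-0.0), 40)
T far          ([37. , -4.1], 'slope', (0.0003), 30)
T right        ([-21.2, -88.4], 'slope', (0.0028), 38)
T left         ([-26.8,  94.2], 'slope', (0.0), 40)
tcp jig [[-47.7 253.6]] 0.1951 F [-0.1 -0.2  0.1] t 24.42
```

View pics/topc10.png

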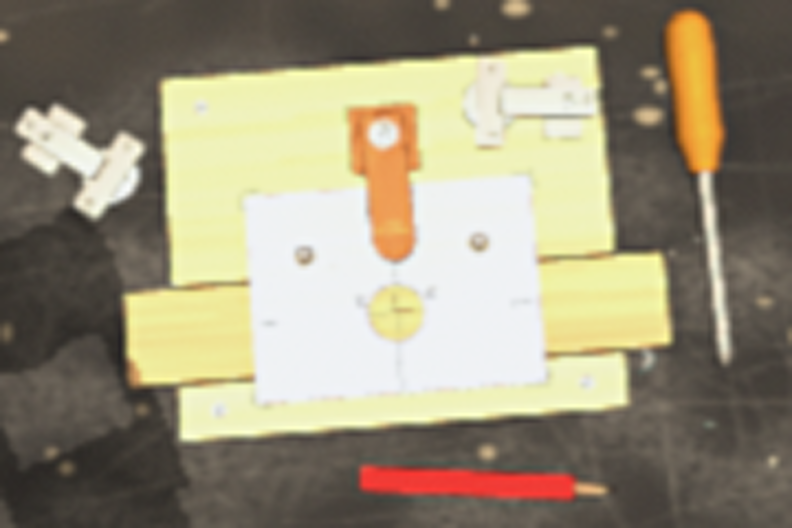

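Final top view: both pins show in the holes at (304,255) and (479,241). The button runs from its screw (384,133) to its tip (397,262), along the template's centre line and within about 0.02 rad. The pencil, hinges and screwdriver have not moved.

```bash
python3 -c "
from station import ctrl
print(ctrl.finish_job())"
```

```text
the job is handed in; nothing more can be done
None
```

The template is seated flat on both pins, the turn button points straight across it (within about 0.03 rad by camera), and the job is handed in at about 24.5 s on the robot's clock, with the hinges, pencil and screwdriver left where they lay.

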